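# Bed the septum and set the inlet nut a quarter turn off its stop

## Robot

A 6-joint arm with a two-finger parallel gripper is mounted at the origin on the work surface. World frame = base frame: x ahead of the robot, y to its left, z up, the work surface at z = 0. Lengths are in m, angles in rad, forces in N, time in s.
With the tool pointing down it reaches from about 0.35 to 0.775 m from the base axis. Payload 5.5 kg.
Tool frame: the origin (TCP) lies at the very end of the fingers, on their centre line; the grasp point (between the pads) lies 19 mm behind it; z points along the fingers, y is the direction in which the jaws open and shut (so a half turn about z gives the same grasp; the last joint's range is limited). The gripper opens to 85 mm and grips with 20 to 120 N. Pads are 22 mm wide; open, the fingers measure 114 mm over their backs; the gripper's body (76 mm by 85 mm) begins 54 mm behind the grasp point. The pads swing forward as they close: fully open they stand 13 mm farther back than shut.
Start: joints at [-1.392, 0.313, 0.046, 1.304, 0, 1.431], TCP at [0.18, -0.546, 0.231] pointing down, gripper open.
Joint ranges: [-2.76, 2.76], [-0.86, 1.69], [-1.03, 1.26], [-2.2, 2.34], [-1.47, 1.5], [-3.14, 3.14]. Speed limits (rad/s): [2.57, 2.57, 3.14, 3.14, 3.14, 3.14].

## Interface

Orientations are given as a unit quaternion [w, x, y, z].
In Python, from workcell import get_state, vision, workorder, silhouettes, tip_of gives the robot as it stands.
- The arm moves only by the shell command python3 -m inch 'ROWS' [FORCE]. ROWS is JSON, a list of rows, each a list of 7 numbers: the shift along the tool's x, y, z in cm, then the turn, a rotation vector about the tool's x, y, z in degrees, then the finger opening in cm, from 0 to 8.54. In form: [[dx, dy, dz, rx, ry, rz, hand], ...]. A call has 1 to 5 rows; each row shifts and turns the commanded pose from where the row before left it, along the tool's axes as they then stand; what a row does not reach is not made up. A row lasts 1/10 s, in which the tool goes at most 50 mm and 8.59 degrees, less where a joint would pass 70% of its speed; a pose out of reach is approached as far as the arm can. A call with a gripper value outside its range is refused whole. The fingers move at their own pace and stop on an object; FORCE is the grip in N (left out, the last holds). Time passes only in rows, so rows that do not move let the fingers close. It gives the time, the measured TCP pose, the force and the opening at its end, in the units of the state.
- get_state(): the state, without advancing time (a new reading comes with each control period).
- vision.read_camera(name): name is "side" or "top"; returns a dict with "pixels" (480x640x3 uint8, red, green, blue), "depth" (480x640 float32, m along the optical axis (not along the pixel's ray), 0 where there is no reading), "mtx" (3x3 intrinsics, pixels), "T" (4x4, takes a point from camera to world coordinates). Camera axes: x right, y up, looking along -z (the intrinsics and any distortion apply to the point x, -y, -z); pixel columns grow to the right and rows downward; lengths in m; the calibration is good to about 2 mm. A picture is of the moment at which its call begins.
- workorder.hand_in(): hands the job in, once; it reports no verdict.
Trained networks look in a picture, given as the dict that the camera call returned (one of the last four; its "shot" number tells which), for a name from the list of things; names that differ only in an ending like _2 or _b are one class to them, and where a whole thing is asked for, a point or a joint stands for the part that bears it (a point fixed in the world has none). Each returns a list of dicts, best first, with "confidence" (0 to 1); they miss things now and then, are a little off and sometimes report something else, mostly with a low value. They report only what shows in the picture. A call takes as long as a camera call. They do not tell look-alikes from the thing itself.
- silhouettes(picture, label): "mask" (480x640 bool, what is visible of it) and "location" ([column, row] in pixels, amid what is visible of it).
- tip_of(picture, label): "location" ([column, row] in pixels: a listed point, or the origin of a listed thing).
The state is a dict: "clock": time; "joint_pos": joint angles; "qvel": joint speeds; "tau": joint torques, N m; "tcp_pos": TCP position; "orientation": TCP orientation; "wrist_force": force on the tool from outside, world axes, zero at the start; "ft_torque": the same for the moment, N m; "finger_gap": finger opening in m.
Only numpy, scipy, OpenCV 4.12 (cv2) and the standard library are available. Lean on these libraries where they do the work, as an engineer would, in place of code of your own. Each camera call takes 0.05 s, during which the arm holds its last target.

## Task

A gas chromatograph inlet stands on the bench with a fresh septum in it. First press the sprung plunger on its top fully down to its stop, keep it there for about a second to bed the septum, and let it come up again. Then screw the knurled nut clockwise until it bottoms out, back it off a quarter turn, and finish with the gripper still holding the nut there; leave the wash bottle, the beaker and the vial rack where they stand.

Things in the scene. Friction and masses are not known exactly. Their poses are not given: they have to be found in the camera images.
- inlet: Steel inlet fixed on a 150 x 120 x 12 mm aluminium base plate that cannot move. Origin: centre of the plate's underside, on the bench; z is up and is the axis of inlet, nut and plunger. Finned steel body 68 mm in diameter at most up to 62 mm height, then a neck of 24 mm diameter with a 29 mm collar at 84 to 90 mm height, on which the nut bottoms out. A thin tube stub with a brass end sticks out 62 mm from the axis to its -y side at 36 mm height
- nut: Round knurled steel nut, 34 mm in diameter and 24 mm high, already started on the thread on top of the inlet neck. Origin: centre of its underside, which is 90 mm above the bench when bottomed out (top at 114 mm); 2 mm lift per turn. z up; a short dark line on its top face lies along its x axis and turns with it. There is free space round it and for 28 mm below it, save for the neck and collar
- nut_turn (a joint): Turn of the nut, rad: 0 = bottomed out (hard stop), positive = unscrewed, counter-clockwise seen from above; starts somewhere between 1.9 and 3.1. It turns with a light friction of about 0.05 N m and stays where it is left; at the stop the resisting torque rises sharply. End of the thread travel at 5 rad
- plunger (a joint): Travel of the sprung plunger, m: 0 = up, 0.008 = fully down on its stop. Starts at 0. The spring pushes back with about 3 N at the start and 6 N fully down; it comes up again by itself when let go, and does not turn the nut
- plunger_top (a point): Centre of the flat top of the plunger's round grey plastic head, 20 mm in diameter and 6 mm thick, that stands above the middle of the nut on a 10 mm steel stem. The top is 136 mm above the bench when up, 128 mm when pressed fully down; z up
- wash_bottle: Bystander: white plastic wash bottle, 68 mm in diameter, 145 mm high to the top of its green cap, with a thin bent green spout up to 192 mm. Origin: centre of its underside
- beaker: Bystander: clear plastic beaker, 72 mm in diameter, 85 mm high. Origin: centre of its underside
- vial_rack: Bystander: grey plastic rack 85 x 65 x 30 mm with six small amber vials, 45 mm high in all. Origin: centre of its underside
There are look-alikes about, which are no part of the job. Of the things like the inlet, leave any that is orange, pink or red; of the rest the smaller one is meant.

How it is judged:
By the outcome, as a careful person would: the job done as asked, in the order asked, and still so for the second after the job is handed in, while the arm keeps its last pose, push and grip.
It also fails if it takes over 58 s, if anything falls off the work surface, if the arm or the gripper's body presses on something with over 40 N, if the wrist force passes 120 N, or if a joint passes its speed limit or range.

## Working session

There is one attempt and no reset: what is moved stays moved. The work goes in short steps, Python scripts to look and compute and a shell command to move; the robot and the scene stay as the last step left them, time stands still between calls to the robot, and variables do not carry over. Pictures are saved under pics/ and viewed, and the job is handed in when it is done.

```bash
mkdir -p pics; ls; python3 - <<'E'
from workcell import get_state, vision
import cv2, pickle
s=get_state(); print(s)
for n in ("top","side"):
    p=vision.read_camera(n); cv2.imwrite(f"pics/{n}0.png",p["pixels"][:,:,::-1]); print(n,p["T"],p["mtx"],[k for k in p])
E
```

```text
pics
{'clock': 0.0, 'joint_pos': array([-1.39158811e+00,  3.14010981e-01,  4.49564931e-02,  1.30362047e+00,
       -1.04610362e-05,  1.43119067e+00]), 'qvel': array([ 0.0001185 ,  0.0004817 , -0.00014577,  0.0011689 ,  0.00057096,
       -0.00084549]), 'tau': array([-1.50832500e-03, -4.80634654e+01,  2.98526680e+01,  1.92530744e-02,
       -3.50912742e-04,  1.61718685e-05]), 'tcp_pos': array([ 0.18011734, -0.54550146,  0.23039368]), 'orientation': array([-9.39026980e-04,  9.87321159e-01,  1.58732627e-01, -2.38279096e-05]), 'wrist_force': array([-0.31404207, -0.7267897 , -0.32615505]), 'ft_torque': array([0.00321322, 0.02590075, 0.03749638]), 'finger_gap': 0.08535496548715066}
top [[-0.02939571  0.99405556 -0.10483047  0.34848646]
 [-0.99952789 -0.03017023 -0.00580989  0.02221667]
 [-0.00893811  0.10461019  0.99447314  1.46029808]
 [ 0.          0.          0.          1.        ]] [[624.88519771   0.         318.56258442]
 [  0.         624.88519771 241.7530939 ]
 [  0.           0.           1.        ]] ['pixels', 'depth', 'mtx', 'T', 'shot']
side [[-0.80013496  0.44297488 -0.40442218  0.10442473]
 [-0.59980882 -0.59501794  0.53496079  0.57241611]
 [-0.00366426  0.67061682  0.74179489  0.84927303]
 [ 0.          0.          0.          1.        ]] [[480.26888309   0.         309.78899797]
 [  0.         480.26888309 243.42865167]
 [  0.           0.           1.        ]] ['pixels', 'depth', 'mtx', 'T', 'shot']
```

View pics/top0.png

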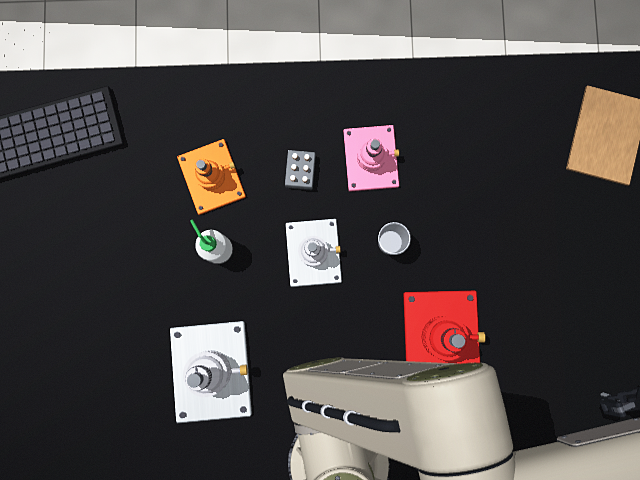

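View pics/side0.png

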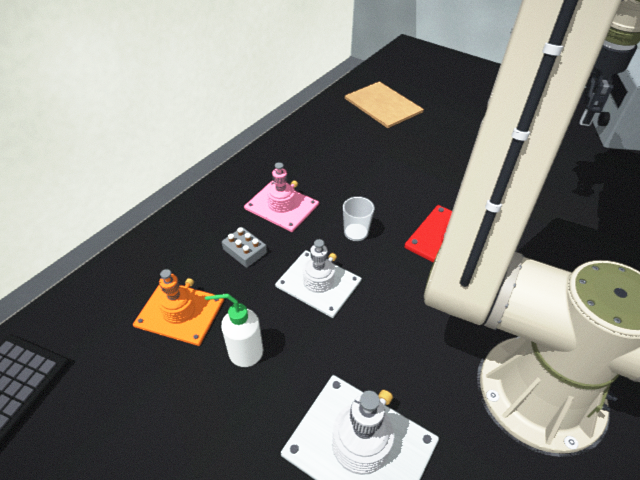

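The candidates are, in top-image pixels: orange (211,175), pink (371,157), red (442,330), large white (210,372) and small white (313,252). Orange, pink and red are ruled out. The smaller of the remaining two, at (313,252), fits: its plate of about 51 x 64 px equals 120 x 150 mm. Next I'll measure it and take a crop.

```bash
cat > h.py <<'E'
import numpy as np, cv2
from workcell import get_state, vision, silhouettes, tip_of
from scipy.spatial.transform import Rotation as R
def ray(p,uv):
    K=p["mtx"];T=p["T"]
    d=np.array([(uv[0]-K[0,2])/K[0,0],-(uv[1]-K[1,2])/K[1,1],-1.])
    return T[:3,3],T[:3,:3]@d
def at_z(p,uv,z):
    o,d=ray(p,uv); return o+d*(z-o[2])/d[2]
def proj(p,X):
    T=p["T"];K=p["mtx"];c=T[:3,:3].T@(np.asarray(X)-T[:3,3])
    return np.array([K[0,0]*c[0]/-c[2]+K[0,2],K[1,1]*-c[1]/-c[2]+K[1,2]])
def tri(obs):
    A=np.zeros((3,3));b=np.zeros(3)
    for p,uv in obs:
        o,d=ray(p,uv);d=d/np.linalg.norm(d);M=np.eye(3)-np.outer(d,d);A+=M;b+=M@o
    return np.linalg.solve(A,b)
def cloud(p):
    v,u=np.nonzero(p["depth"]>0);z=p["depth"][v,u];K=p["mtx"]
    c=np.stack([(u-K[0,2])/K[0,0]*z,-(v-K[1,2])/K[1,1]*z,-z],1)
    return c@p["T"][:3,:3].T+p["T"][:3,3],u,v
E
python3 - <<'E'
from h import *
P={n:vision.read_camera(n) for n in("top","side")}
for n,p in P.items():
    for l in("plunger_top","nut","inlet"):
        for d in tip_of(p,l): 
            z={"plunger_top":.136,"nut":.092-.0012,"inlet":0}[l]
            print(n,l,np.round(d["location"],1),round(d["confidence"],2),np.round(at_z(p,d["location"],z),4))
for l in("wash_bottle","beaker","vial_rack"):
    d=tip_of(P["top"],l); print(l,[(np.round(x["location"]),x["confidence"],np.round(at_z(P["top"],x["location"],0),3)) for x in d])
for n,c in(("top",(313,250)),("side",(319,265))):
    x,y=c;im=P[n]["pixels"][y-45:y+45,x-50:x+50,::-1]
    cv2.imwrite(f"pics/{n}_crop.png",cv2.resize(im,(800,720)[:2] if 0 else (660,594),interpolation=cv2.INTER_CUBIC))
E
```

```text
top plunger_top [459.7 342.7] 0.64 [ 0.267  -0.2588  0.136 ]
top plunger_top [376.9 144.7] 0.63 [ 0.6954 -0.1025  0.136 ]
top plunger_top [201.8 161.7] 0.6 [0.6699 0.2774 0.136 ]
top plunger_top [313.4 248.6] 0.45 [0.4738 0.0414 0.136 ]
top plunger_top [195.5 377.3] 0.45 [0.2115 0.2951 0.136 ]
top nut [452.7 339.3] 0.89 [ 0.2719 -0.2537  0.0908]
top nut [206.2 166. ] 0.71 [0.6707 0.2763 0.0908]
top nut [312.6 248.2] 0.7 [0.479  0.0438 0.0908]
top nut [197.4 376.6] 0.66 [0.2082 0.3002 0.0908]
top nut [377.4 144.9] 0.56 [ 0.7067 -0.1078  0.0908]
top inlet [439.7 335.3] 0.93 [ 0.2768 -0.2425  0.    ]
top inlet [209.8 176. ] 0.92 [0.6676 0.2849 0.    ]
top inlet [313.9 252. ] 0.9 [0.4786 0.0424 0.    ]
top inlet [367.3 157.8] 0.77 [ 0.6999 -0.0912  0.    ]
top inlet [210.  370.6] 0.58 [0.2117 0.2895 0.    ]
side plunger_top [166.3 270.3] 0.67 [0.6715 0.2769 0.136 ]
side plunger_top [368.6 398.7] 0.58 [0.2258 0.263  0.136 ]
side plunger_top [318.8 243.3] 0.54 [0.479 0.047 0.136]
side plunger_top [274.7 163.1] 0.54 [ 0.713 -0.097  0.136]
side plunger_top [248.2 353.1] 0.53 [0.4281 0.3155 0.136 ]
side nut [168.1 290.3] 0.84 [0.6663 0.2902 0.0908]
side nut [363.  417.6] 0.8 [0.2238 0.2756 0.0908]
side nut [278.7 181.8] 0.65 [ 0.6981 -0.09    0.0908]
side nut [317.2 259.5] 0.63 [0.4788 0.0521 0.0908]
side inlet [358.2 450.5] 0.9 [0.2138 0.2934 0.    ]
side inlet [278.9 205.9] 0.88 [ 0.7089 -0.0966  0.    ]
side inlet [180.5 308.2] 0.81 [0.6766 0.2728 0.    ]
side inlet [318.7 284.7] 0.62 [0.4778 0.0466 0.    ]
wash_bottle [(array([219., 248.]), 0.95, array([0.494, 0.264, 0.   ]))]
beaker [(array([396., 243.]), 0.83, array([ 0.494, -0.15 ,  0.   ]))]
vial_rack [(array([302., 172.]), 0.85, array([0.671, 0.065, 0.   ]))]
```

View pics/top_crop.png

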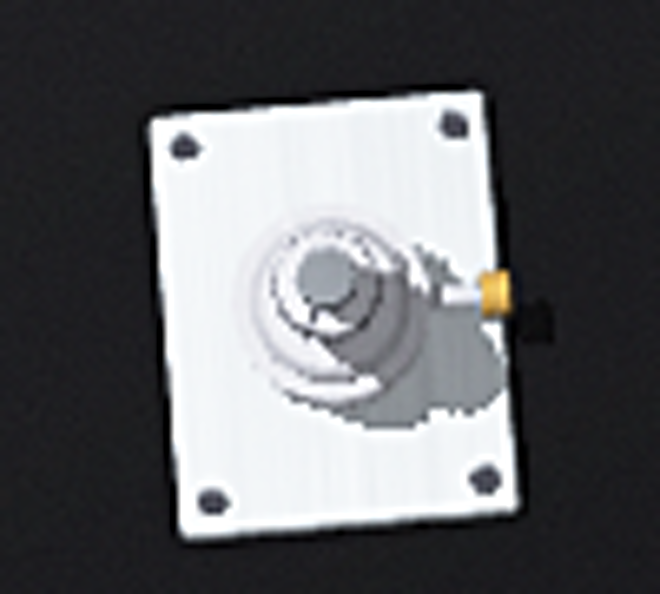

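View pics/side_crop.png

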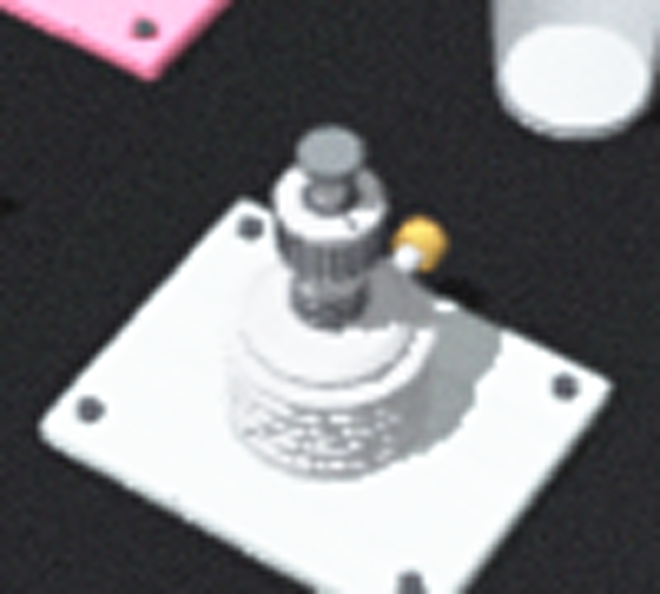

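The crops confirm the small white inlet with a grey head: head at (312.4,246.7) in the top view and (319,243) in the side view. The nut's dark line is visible in both. Now refining the axis.

```bash
python3 - <<'E'
from h import *
p=vision.read_camera("top");q=vision.read_camera("side")
def o(n,u,v,z,pp): print(n,np.round(at_z(pp,(u,v),z),4))
# crop pix centre convention: u = x0+(c+.5)/6.6-.5
f=lambda c,x0:x0+(c+.5)/6.6-.5
o("head top",f(327,263),f(276,205),.136,p)
o("plate",f(334,263),f(316,205),.012,p)
o("head side",f(330,269),f(151,220),.136,q)
for nm,pp in(("top",p),("side",q)):
    X,u,v=cloud(pp)
    m=(np.hypot(X[:,0]-.475,X[:,1]-.044)<.03)
    for a,b in((.13,.145),(.108,.125)):
        k=m&(X[:,2]>a)&(X[:,2]<b); print(nm,a,k.sum(),X[k].mean(0).round(4),X[k].min(0).round(4),X[k].max(0).round(4), np.median(X[k,2]))
    k=(np.abs(X[:,0]-.478)<.12)&(np.abs(X[:,1]-.044)<.1)&(X[:,2]>.006)&(X[:,2]<.018)
    r=cv2.minAreaRect(X[k,:2].astype(np.float32)); print(nm,"plate",r)
    k=(X[:,2]<.005)&(np.abs(X[:,0]-.478)<.2)&(np.abs(X[:,1]-.044)<.2);print("bench z",np.median(X[k,2]))
    print("tube end, mean of masks", [ (np.round(d["location"],1),round(d["confidence"],2)) for d in silhouettes(pp,"plunger_top")])
E
```

```text
head top [0.4786 0.044  0.136 ]
plate [0.4765 0.0439 0.012 ]
head side [0.4807 0.0454 0.136 ]
top 0.13 62 [0.4787 0.0447 0.1357] [0.4691 0.0357 0.1301] [0.4885 0.0529 0.1423] 0.13585579521901647
top 0.108 123 [0.4765 0.0443 0.114 ] [0.4621 0.0273 0.108 ] [0.495  0.0619 0.1248] 0.11391491386063679
top plate ((0.47858449816703796, 0.04151136055588722), (0.23865117132663727, 0.19246023893356323), 0.005546659231185913)
bench z -0.000712810096025418
tube end, mean of masks [(array([460.2, 343.5]), 0.69), (array([375.9, 146.8]), 0.57), (array([195.4, 376.5]), 0.48)]
side 0.13 71 [0.48   0.0473 0.1358] [0.4715 0.0364 0.1313] [0.4915 0.0557 0.1389] 0.13610429918301403
side 0.108 172 [0.4779 0.0508 0.1145] [0.4632 0.0295 0.108 ] [0.4975 0.0636 0.1249] 0.11482946789602666
side plate ((0.4818621873855591, 0.03335099667310715), (0.1515059769153595, 0.14814983308315277), 3.070152521133423)
bench z 0.00033195001973823635
tube end, mean of masks [(array([370.7, 398.1]), 0.72), (array([277.6, 164.9]), 0.45), (array([316.6, 245.7]), 0.43)]
```

```bash
python3 -m inch '[[0,0,-1,0,0,-8.5,0],[0,0,-1,0,0,-8.5,0],[0,0,-1,0,0,-8.5,0],[0,0,-1,0,0,-8.5,0],[0,0,-0.5,0,0,-8.5,0]]' 20; python3 -m inch '[[0,0,0,0,0,-8.5,0],[0,0,0,0,0,-8.5,0],[0,0,0,0,0,-8.5,0],[0,0,0,0,0,-8.5,0],[0,0,0,0,0,-8.5,0]]'; cat > go.py <<'E'
from h import *
import sys
def delta(target):
    s=get_state();w=s["orientation"];r=R.from_quat([w[1],w[2],w[3],w[0]])
    print("t",round(s["clock"],2),"tcp",s["tcp_pos"].round(4),"tool d cm",(100*r.inv().apply(np.array(target)-s["tcp_pos"])).round(2),"j",s["joint_pos"].round(3),"F",s["wrist_force"].round(2),"M",s["ft_torque"].round(3),"gap",round(s["finger_gap"],4))
    print("axes",r.as_matrix().round(4).tolist())
if __name__=="__main__": delta([float(a) for a in sys.argv[1:4]])
E
python3 go.py .4785 .0448 .275
```

```text
clock: 1.35
tcp_pos: [0.1803, -0.5464, 0.2773]
orientation: [0.001, 0.861, 0.508, -0.0]
wrist_force: [-0.3, 0.1, -0.5]
finger_gap: 0.0118
clock: 1.85
tcp_pos: [0.1802, -0.546, 0.2763]
orientation: [0.0, 0.618, 0.786, -0.0]
wrist_force: [0.5, 0.1, 0.7]
finger_gap: -0.0001
t 1.85 tcp [ 0.1802 -0.546   0.2763] tool d cm [50.4  42.9   0.13] j [-1.392  0.306  0.146  1.41   0.    -0.058] F [0.54 0.14 0.65] M [0.015 0.046 0.035] gap -0.0001
axes [[-0.2354, 0.9719, 0.0], [0.9719, 0.2354, -0.0001], [-0.0001, 0.0, -1.0]]
```

```bash
python3 -m inch '[[3.36,2.86,0,0,0,0,0],[3.36,2.86,0,0,0,0,0],[3.36,2.86,0,0,0,0,0],[3.36,2.86,0,0,0,0,0],[3.36,2.86,0,0,0,0,0]]'; python3 -m inch '[[3.36,2.86,0,0,0,0,0],[3.36,2.86,0,0,0,0,0],[3.36,2.86,0,0,0,0,0],[3.36,2.86,0,0,0,0,0],[3.36,2.86,0,0,0,0,0]]';python3 go.py .4785 .0448 .275
```

```text
clock: 2.35
tcp_pos: [0.2813, -0.3482, 0.2764]
orientation: [0.0, 0.621, 0.784, -0.0]
wrist_force: [1.4, 0.5, 0.4]
finger_gap: 0.0
clock: 2.85
tcp_pos: [0.382, -0.1518, 0.2766]
orientation: [0.001, 0.621, 0.784, 0.0]
wrist_force: [1.1, 0.1, 0.7]
finger_gap: -0.0003
t 2.85 tcp [ 0.382  -0.1518  0.2766] tool d cm [16.92 13.9   0.16] j [-0.574 -0.018 -0.236  1.352 -0.     0.766] F [1.11 0.08 0.68] M [-0.086 -0.057 -0.025] gap -0.0003
axes [[-0.2291, 0.9734, 0.001], [0.9734, 0.2291, -0.0007], [-0.0009, 0.0008, -1.0]]
```

```bash
python3 -m inch '[[3.36,2.86,0,0,0,0,0],[3.36,2.86,0,0,0,0,0],[3.36,2.86,0,0,0,0,0],[3.36,2.86,0,0,0,0,0],[3.36,2.86,0,0,0,0,0]]';python3 go.py .4785 .0448 .275
```

```text
clock: 3.35
tcp_pos: [0.4827, 0.0448, 0.2766]
orientation: [0.0, 0.621, 0.784, 0.0]
wrist_force: [0.6, -0.6, 0.2]
finger_gap: -0.0003
t 3.35 tcp [0.4827 0.0448 0.2766] tool d cm [ 0.1  -0.41  0.16] j [-0.073  0.127 -0.081  1.362 -0.     1.266] F [ 0.56 -0.61  0.19] M [-0.016 -0.066 -0.048] gap -0.0003
axes [[-0.2297, 0.9733, 0.0009], [0.9733, 0.2297, -0.0003], [-0.0005, 0.0008, -1.0]]
```

```bash
python3 -m inch '[[0.1,-0.4,2,0,0,0,0],[0,0,2,0,0,-8.4,0],[0,0,2,0,0,-8.4,0],[0,0,2,0,0,-8.4,0],[0,0,1,0,0,-8.4,0]]'; python3 -m inch '[[0,0,0.5,0,0,-8.4,0],[0,0,0.5,0,0,-8.4,0],[0,0,0.5,0,0,-8.4,0],[0,0,0.5,0,0,-8.4,0],[0,0,0,0,0,-8.4,0]]';python3 -m inch '[[0,0,0,0,0,-8.4,0],[0,0,0,0,0,-8.4,0],[0,0,0,0,0,-8.4,0],[0,0,0,0,0,0,0]]'; python3 go.py .4785 .0448 .145
python3 - <<'E'
from h import *
for n in("top","side"):
    p=vision.read_camera(n); s=get_state(); c=proj(p,[.4785,.0448,.136]); x,y=c.round().astype(int); print(n,c,proj(p,s["tcp_pos"]))
    im=p["pixels"][y-60:y+60,x-80:x+80,::-1]; cv2.imwrite(f"pics/{n}_1.png",cv2.resize(im,(800,600),interpolation=cv2.INTER_CUBIC))
E
```

```text
clock: 3.85
tcp_pos: [0.477, 0.0432, 0.1846]
orientation: [-0.001, 0.365, 0.931, -0.0]
wrist_force: [-0.7, -0.6, -0.2]
finger_gap: 0.0001
clock: 4.35
tcp_pos: [0.4776, 0.043, 0.1657]
orientation: [-0.0, 0.007, 1.0, -0.0]
wrist_force: [-0.6, 0.3, 0.4]
finger_gap: -0.0
clock: 4.75
tcp_pos: [0.478, 0.0429, 0.1664]
orientation: [0.0, -0.209, 0.978, -0.0]
wrist_force: [0.1, 0.5, -0.8]
finger_gap: 0.0001
t 4.75 tcp [0.478  0.0429 0.1664] tool d cm [-0.12  0.15  2.14] j [-0.078  0.162 -0.313  1.095 -0.    -0.498] F [ 0.08  0.51 -0.79] M [-0.033  0.023 -0.055] gap 0.0001
axes [[-0.9129, -0.4081, 0.0003], [-0.4081, 0.9129, -0.0001], [-0.0002, -0.0002, -1.0]]
top [311.72657709 246.43747533] [312.32729456 245.20306989]
side [319.65325781 242.77303516] [320.58614014 231.92564713]
```

View pics/side_1.png

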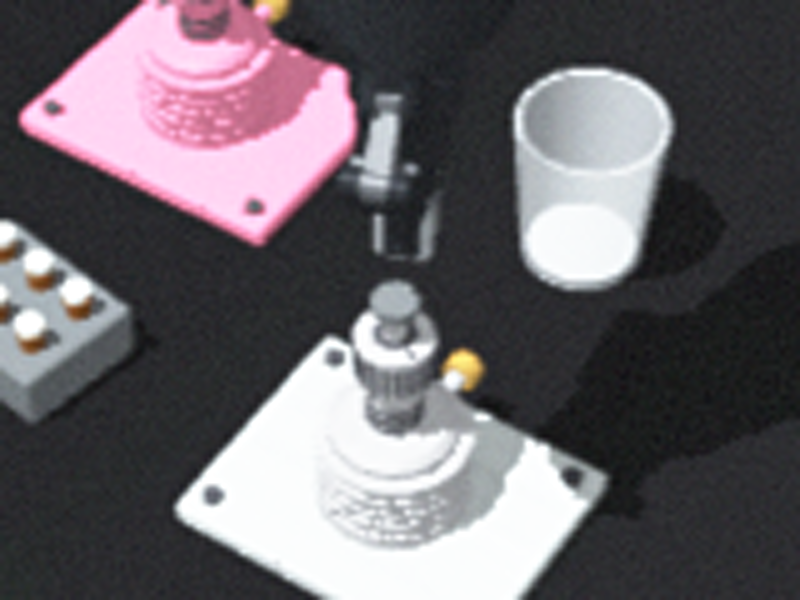

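```bash
python3 -m inch '[[-0.1,0.15,0.5,0,0,0,0],[0,0,0.5,0,0,0,0],[0,0,0.5,0,0,0,0],[0,0,0.3,0,0,0,0],[0,0,0.3,0,0,0,0]]'; python3 go.py .4785 .0448 .137
```

```text
clock: 5.35
tcp_pos: [0.4781, 0.0447, 0.1448]
orientation: [-0.0, -0.208, 0.978, 0.0]
wrist_force: [-0.4, 0.3, -0.1]
finger_gap: 0.0002
t 5.35 tcp [0.4781 0.0447 0.1448] tool d cm [-0.04 -0.01  0.78] j [-0.074  0.178 -0.349  1.044 -0.    -0.494] F [-0.36  0.31 -0.07] M [-0.004 -0.003  0.001] gap 0.0002
axes [[-0.9132, -0.4075, -0.0006], [-0.4075, 0.9132, -0.0001], [0.0005, 0.0002, -1.0]]
```

The closed fingers hang right over the grey head (crop tip about (405,255), head (395,300)). Now I'll press in small steps.

```bash
python3 -m inch '[[0,0,0.3,0,0,0,0],[0,0,0.3,0,0,0,0],[0,0,0.3,0,0,0,0],[0,0,0.2,0,0,0,0],[0,0,0.1,0,0,0,0]]';  python3 -m inch '[[0,0,0.1,0,0,0,0],[0,0,0.1,0,0,0,0],[0,0,0.1,0,0,0,0],[0,0,0,0,0,0,0]]'; python3 go.py .4785 .0448 .128
```

```text
clock: 5.85
tcp_pos: [0.4784, 0.0447, 0.1334]
orientation: [0.0, -0.208, 0.978, -0.0]
wrist_force: [-0.8, -0.2, 3.7]
finger_gap: 0.0001
clock: 6.25
tcp_pos: [0.4784, 0.0447, 0.1304]
orientation: [0.0, -0.208, 0.978, -0.0]
wrist_force: [-1.8, -0.2, 5.9]
finger_gap: 0.0
t 6.25 tcp [0.4784 0.0447 0.1304] tool d cm [-0.01  0.    0.24] j [-0.074  0.189 -0.373  1.008 -0.    -0.494] F [-1.81 -0.21  5.89] M [ 0.011  0.299 -0.01 ] gap 0.0
axes [[-0.9131, -0.4078, 0.0003], [-0.4078, 0.9131, -0.0002], [-0.0002, -0.0003, -1.0]]
```

```bash
python3 -m inch '[[0,0,0.1,0,0,0,0],[0,0,0.1,0,0,0,0],[0,0,0.05,0,0,0,0],[0,0,0,0,0,0,0]]'; python3 go.py .4785 .0448 .128
```

```text
clock: 6.65
tcp_pos: [0.4784, 0.0447, 0.1281]
orientation: [0.0, -0.208, 0.978, -0.0]
wrist_force: [-0.9, 0.3, 6.3]
finger_gap: 0.0
t 6.65 tcp [0.4784 0.0447 0.1281] tool d cm [-0.01  0.    0.01] j [-0.074  0.191 -0.377  1.002 -0.    -0.494] F [-0.85  0.27  6.31] M [0.002 0.358 0.01 ] gap 0.0
axes [[-0.9131, -0.4078, 0.0004], [-0.4078, 0.9131, -0.0002], [-0.0003, -0.0003, -1.0]]
```

Not yet clearly on the stop, since the force still matches the spring. I'll go a little further until it jumps.

```bash
python3 -m inch '[[0,0,0.05,0,0,0,0],[0,0,0.05,0,0,0,0]]'; python3 go.py .4785 .0448 .128
```

```text
clock: 6.85
tcp_pos: [0.4784, 0.0447, 0.1279]
orientation: [0.0, -0.208, 0.978, -0.0]
wrist_force: [-5.2, -0.5, 16.6]
finger_gap: 0.0001
t 6.85 tcp [0.4784 0.0447 0.1279] tool d cm [-0.01  0.01 -0.01] j [-0.074  0.191 -0.378  1.001 -0.    -0.494] F [-5.21 -0.52 16.62] M [-0.032  1.063  0.003] gap 0.0001
axes [[-0.9131, -0.4078, 0.0009], [-0.4078, 0.9131, -0.0003], [-0.0007, -0.0006, -1.0]]
```

The stop is reached: 16.6 N at z = 0.1279. Holding for about a second.

```bash
python3 -m inch '[[0,0,0,0,0,0,0],[0,0,0,0,0,0,0],[0,0,0,0,0,0,0],[0,0,0,0,0,0,0],[0,0,0,0,0,0,0]]'; python3 -m inch '[[0,0,0,0,0,0,0],[0,0,0,0,0,0,0],[0,0,0,0,0,0,0],[0,0,0,0,0,0,0],[0,0,0,0,0,0,0]]'; python3 -m inch '[[0,0,-0.2,0,0,0,0],[0,0,-0.5,0,0,0,0],[0,0,-1,0,0,0,0],[0,0,-2,0,0,0,0],[0,0,-2,0,0,0,0]]'; python3 -m inch '[[0,0,-1,0,0,0,8],[0,0,0,0,0,0,8],[0,0,0,0,0,0,8],[0,0,0,0,0,0,8],[0,0,0,0,0,0,8]]'; python3 go.py .4785 .0448 .084
python3 - <<'E'
from h import *
for n in("top","side"):
    p=vision.read_camera(n); c=proj(p,[.4785,.0448,.12]); x,y=c.round().astype(int)
    X,u,v=cloud(p); k=(np.hypot(X[:,0]-.4785,X[:,1]-.0448)<.012)&(X[:,2]>.125)&(X[:,2]<.15); print(n,k.sum(),np.median(X[k,2]) if k.any() else None)
    im=p["pixels"][y-45:y+45,x-60:x+60,::-1]; cv2.imwrite(f"pics/{n}_2.png",cv2.resize(im,(800,600),interpolation=cv2.INTER_CUBIC))
E
```

```text
clock: 7.35
tcp_pos: [0.4784, 0.0447, 0.128]
orientation: [0.0, -0.209, 0.978, -0.0]
wrist_force: [-5.5, 0.6, 12.9]
finger_gap: -0.0001
clock: 7.85
tcp_pos: [0.4784, 0.0447, 0.128]
orientation: [0.0, -0.208, 0.978, -0.0]
wrist_force: [-3.5, -0.5, 12.1]
finger_gap: -0.0
clock: 8.35
tcp_pos: [0.4778, 0.0448, 0.1841]
orientation: [-0.001, -0.208, 0.978, 0.0]
wrist_force: [1.1, -0.4, 0.2]
finger_gap: -0.0002
clock: 8.85
tcp_pos: [0.4777, 0.0448, 0.1928]
orientation: [-0.001, -0.208, 0.978, 0.0]
wrist_force: [0.2, 0.4, -0.7]
finger_gap: 0.0724
t 8.85 tcp [0.4777 0.0448 0.1928] tool d cm [-0.09 -0.04 10.88] j [-0.074  0.148 -0.263  1.162 -0.    -0.494] F [ 0.19  0.36 -0.74] M [ 0.046  0.001 -0.026] gap 0.0724
axes [[-0.9131, -0.4078, -0.0018], [-0.4078, 0.9131, 0.0], [0.0016, 0.0008, -1.0]]
top 0 None
side 71 0.13578173448027564
```

View pics/side_2.png

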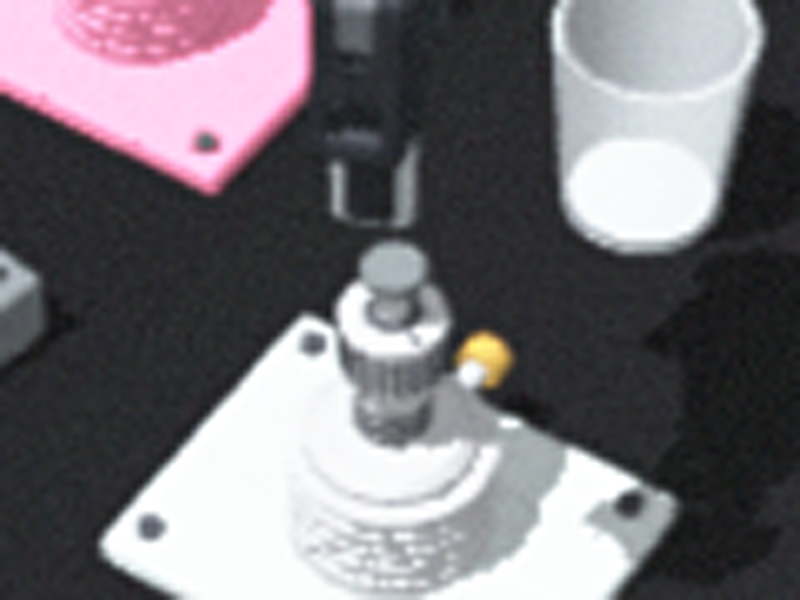

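The plunger is back up (0.1358) and the gripper is open above it, with the nut's line at crop (415,335). Descending around the nut.

```bash
python3 -m inch '[[-0.08,0,2,0,0,0,7],[0,0,2,0,0,0,7],[0,0,2,0,0,0,7],[0,0,2,0,0,0,7],[0,0,1.5,0,0,0,7]]'; python3 -m inch '[[0,0,1,0,0,0,7],[0,0,0.6,0,0,0,7],[0,0,0,0,0,0,6]]'; python3 go.py .4785 .0448 .081
python3 - <<'E'
from h import *
# mark angle, before
p=vision.read_camera("side")
x0,y0=(proj(p,[.4785,.0448,.12]).round()-[60,45]); z=.1148
m=at_z(p,(x0+(415.5)*.15-.5,y0+335.5*.15-.5),z); print("mark side",m,np.degrees(np.arctan2(m[1]-.0448,m[0]-.4785)))
print(np.hypot(*(m[:2]-[.4785,.0448])))
t=vision.read_camera("top"); m=at_z(t,(263+315.5/6.6-.5,205+320.5/6.6-.5),z); print("mark top",m,np.degrees(np.arctan2(m[1]-.0448,m[0]-.4785)),np.hypot(*(m[:2]-[.4785,.0448])))
c=proj(p,[.4785,.0448,.1]); x,y=c.round().astype(int)
im=p["pixels"][y-45:y+45,x-60:x+60,::-1]; cv2.imwrite("pics/side_3.png",cv2.resize(im,(800,600),interpolation=cv2.INTER_CUBIC))
E
```

```text
clock: 9.45
tcp_pos: [0.4783, 0.0451, 0.0973]
orientation: [-0.001, -0.208, 0.978, 0.0]
wrist_force: [0.4, -0.4, -0.7]
finger_gap: 0.0701
clock: 9.75
tcp_pos: [0.4786, 0.0451, 0.0822]
orientation: [-0.001, -0.208, 0.978, 0.0]
wrist_force: [-0.2, -0.6, 0.1]
finger_gap: 0.0599
t 9.75 tcp [0.4786 0.0451 0.0822] tool d cm [ 0.02 -0.02  0.12] j [-0.073  0.236 -0.444  0.891 -0.    -0.493] F [-0.21 -0.6   0.14] M [0.01  0.004 0.02 ] gap 0.0599
axes [[-0.9131, -0.4078, -0.0012], [-0.4078, 0.9131, -0.0], [0.0011, 0.0005, -1.0]]
mark side [0.46990994 0.04870661 0.1148    ] 155.5447598789292
0.009436668443829172
mark top [0.46629796 0.04864359 0.1148    ] 162.51578731082466 0.012793087209689013
```

View pics/side_3.png

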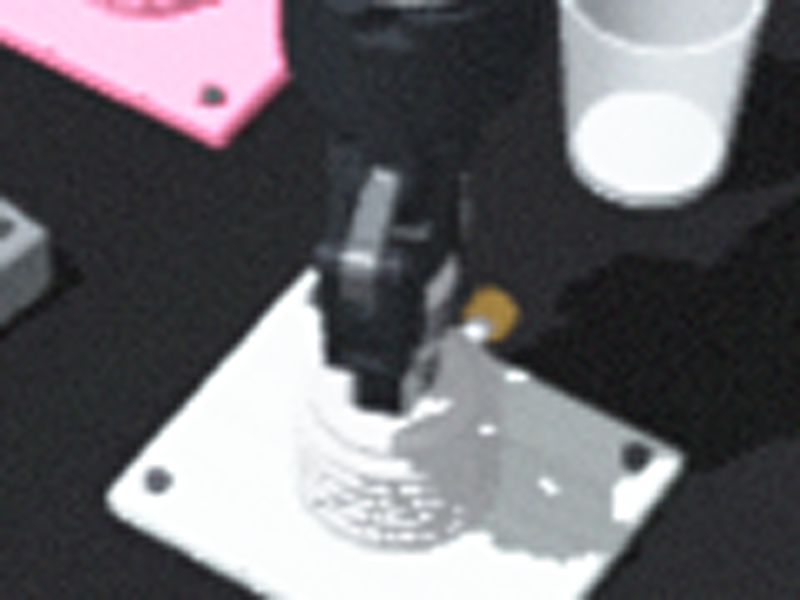

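```bash
python3 -m inch '[[0,0,0.1,0,0,0,3.4],[0,0,0,0,0,0,3],[0,0,0,0,0,0,2.5],[0,0,0,0,0,0,2.5],[0,0,0,0,0,0,2.5]]' 50; python3 go.py .4785 .0448 .081;  python3 -m inch '[[0,0,0,0,0,0,2.5],[0,0,0,0,0,0,2.5]]'; python3 go.py .4785 .0448 .081
```

```text
clock: 10.35
tcp_pos: [0.4797, 0.0448, 0.0824]
orientation: [0.001, -0.208, 0.978, -0.0]
wrist_force: [-0.4, -1.8, 6.0]
finger_gap: 0.0328
t 10.35 tcp [0.4797 0.0448 0.0824] tool d cm [0.11 0.05 0.14] j [-0.073  0.236 -0.444  0.889 -0.    -0.493] F [-0.37 -1.85  6.02] M [-0.343  0.057 -0.005] gap 0.0328
axes [[-0.9131, -0.4076, 0.0015], [-0.4076, 0.9131, -0.0006], [-0.0011, -0.0012, -1.0]]
clock: 10.55
tcp_pos: [0.4797, 0.0448, 0.0824]
orientation: [0.001, -0.208, 0.978, -0.0]
wrist_force: [-0.4, -1.7, 5.7]
finger_gap: 0.0326
t 10.55 tcp [0.4797 0.0448 0.0824] tool d cm [0.11 0.05 0.14] j [-0.073  0.236 -0.444  0.889 -0.    -0.493] F [-0.4  -1.68  5.7 ] M [-0.275  0.115 -0.006] gap 0.0326
axes [[-0.9132, -0.4076, 0.0015], [-0.4076, 0.9132, -0.0006], [-0.0011, -0.0012, -1.0]]
```

The nut is gripped (gap 32.6 mm). Turning clockwise from above is tool +z, so I'll start and watch the moment.

```bash
python3 -m inch '[[0,0,0,0,0,6,2.5],[0,0,0,0,0,6,2.5],[0,0,0,0,0,6,2.5],[0,0,0,0,0,6,2.5],[0,0,0,0,0,6,2.5]]'; python3 go.py .4785 .0448 .081;python3 -m inch '[[0,0,0,0,0,6,2.5],[0,0,0,0,0,6,2.5],[0,0,0,0,0,6,2.5],[0,0,0,0,0,6,2.5],[0,0,0,0,0,6,2.5]]'; python3 go.py .4785 .0448 .081
```

```text
clock: 11.05
tcp_pos: [0.4796, 0.0455, 0.0823]
orientation: [0.001, 0.054, 0.999, 0.001]
wrist_force: [-0.1, 1.4, 4.7]
finger_gap: 0.0326
t 11.05 tcp [0.4796 0.0455 0.0823] tool d cm [ 0.1  -0.08  0.13] j [-0.073  0.236 -0.445  0.889  0.001  0.035] F [-0.12  1.39  4.69] M [ 0.27  -0.006  0.121] gap 0.0326
axes [[-0.9942, 0.1073, 0.0013], [0.1073, 0.9942, 0.001], [-0.0012, 0.0011, -1.0]]
clock: 11.55
tcp_pos: [0.4798, 0.0462, 0.0822]
orientation: [0.0, 0.31, 0.951, 0.001]
wrist_force: [0.6, 3.5, 3.4]
finger_gap: 0.0328
t 11.55 tcp [0.4798 0.0462 0.0822] tool d cm [ 0.02 -0.19  0.12] j [-0.072  0.236 -0.445  0.889  0.003  0.558] F [0.6  3.53 3.41] M [ 0.727 -0.208  0.097] gap 0.0328
axes [[-0.8077, 0.5896, 0.0017], [0.5896, 0.8077, 0.0025], [0.0001, 0.0031, -1.0]]
```

```bash
python3 -m inch '[[0.03,0.05,0,0,0,6,2.5],[0,0,0,0,0,6,2.5],[0,0,0,0,0,6,2.5],[0,0,0,0,0,6,2.5],[0,0,0,0,0,6,2.5]]'; python3 go.py .4785 .0448 .081;python3 -m inch '[[0,0,0,0,0,6,2.5],[0,0,0,0,0,6,2.5],[0,0,0,0,0,6,2.5],[0,0,0,0,0,6,2.5]]'; python3 go.py .4785 .0448 .081
```

```text
clock: 12.05
tcp_pos: [0.4804, 0.0467, 0.0821]
orientation: [0.0, 0.546, 0.838, 0.002]
wrist_force: [2.8, 3.3, 0.8]
finger_gap: 0.0324
t 12.05 tcp [0.4804 0.0467 0.0821] tool d cm [-0.1  -0.25  0.11] j [-0.071  0.237 -0.444  0.888  0.003  1.083] F [2.76 3.3  0.75] M [ 0.653 -0.585  0.122] gap 0.0324
axes [[-0.4047, 0.9145, 0.0026], [0.9145, 0.4047, 0.0024], [0.0011, 0.0034, -1.0]]
clock: 12.45
tcp_pos: [0.481, 0.0468, 0.0821]
orientation: [0.0, 0.708, 0.706, 0.002]
wrist_force: [5.3, 3.5, -0.6]
finger_gap: 0.0329
t 12.45 tcp [0.481  0.0468 0.0821] tool d cm [-0.2  -0.25  0.11] j [-0.071  0.237 -0.444  0.887  0.003  1.502] F [ 5.32  3.48 -0.64] M [ 0.718 -0.938  0.062] gap 0.0329
axes [[0.0022, 1.0, 0.0036], [1.0, -0.0022, 0.0027], [0.0027, 0.0036, -1.0]]
```

```bash
python3 -m inch '[[0.07,0.1,0.03,0,0,5,2.5],[0,0,0,0,0,5,2.5],[0,0,0,0,0,5,2.5]]'; python3 go.py .4785 .0448 .081;python3 -m inch '[[0,0,0,0,0,4,2.5],[0,0,0,0,0,4,2.5]]'; python3 go.py .4785 .0448 .081
```

```text
clock: 12.75
tcp_pos: [0.4814, 0.0468, 0.0819]
orientation: [0.0, 0.794, 0.608, 0.001]
wrist_force: [2.9, 1.6, 1.1]
finger_gap: 0.0327
t 12.75 tcp [0.4814 0.0468 0.0819] tool d cm [-0.27 -0.23  0.09] j [-7.000e-02  2.390e-01 -4.420e-01  8.880e-01  1.000e-03  1.765e+00] F [2.9  1.58 1.13] M [ 0.196 -0.51   0.072] gap 0.0327
axes [[0.2607, 0.9654, 0.0026], [0.9654, -0.2607, 0.001], [0.0016, 0.0022, -1.0]]
clock: 12.95
tcp_pos: [0.4816, 0.0468, 0.0819]
orientation: [0.0, 0.834, 0.551, 0.001]
wrist_force: [3.7, 0.7, -0.6]
finger_gap: 0.0323
t 12.95 tcp [0.4816 0.0468 0.0819] tool d cm [-0.3  -0.21  0.09] j [-7.000e-02  2.390e-01 -4.420e-01  8.880e-01  1.000e-03  1.904e+00] F [ 3.66  0.73 -0.56] M [ 0.107 -0.63   0.038] gap 0.0323
axes [[0.3919, 0.92, 0.0029], [0.92, -0.3919, 0.0009], [0.0019, 0.0023, -1.0]]
```

```bash
for i in 1; do python3 -m inch '[[0,0.03,0,0,0,3,2.5],[0,0,0,0,0,3,2.5]]'; done; python3 go.py .4785 .0448 .081;python3 -m inch '[[0,0,0,0,0,3,2.5],[0,0,0,0,0,3,2.5]]'; python3 go.py .4785 .0448 .081
```

```text
clock: 13.15
tcp_pos: [0.4817, 0.0467, 0.0818]
orientation: [0.0, 0.862, 0.507, 0.001]
wrist_force: [2.7, 1.3, 0.7]
finger_gap: 0.0331
t 13.15 tcp [0.4817 0.0467 0.0818] tool d cm [-0.32 -0.19  0.08] j [-7.000e-02  2.390e-01 -4.410e-01  8.880e-01  1.000e-03  2.007e+00] F [2.73 1.31 0.75] M [ 0.138 -0.548  0.051] gap 0.0331
axes [[0.4853, 0.8744, 0.0026], [0.8744, -0.4853, 0.001], [0.0021, 0.0018, -1.0]]
clock: 13.35
tcp_pos: [0.4818, 0.0466, 0.0818]
orientation: [0.0, 0.887, 0.461, 0.001]
wrist_force: [2.9, 0.1, 0.7]
finger_gap: 0.0326
t 13.35 tcp [0.4818 0.0466 0.0818] tool d cm [-0.34 -0.17  0.08] j [-7.000e-02  2.390e-01 -4.410e-01  8.880e-01  1.000e-03  2.112e+00] F [2.89 0.09 0.71] M [ 0.09  -0.627  0.054] gap 0.0326
axes [[0.5741, 0.8188, 0.0028], [0.8188, -0.5741, 0.0008], [0.0023, 0.0019, -1.0]]
```

```bash
python3 -m inch '[[0,0,0,0,0,2,2.5],[0,0,0,0,0,2,2.5]]'; python3 go.py .4785 .0448 .081 | head -1
```

```text
clock: 13.55
tcp_pos: [0.4819, 0.0465, 0.0818]
orientation: [0.0, 0.903, 0.431, 0.001]
wrist_force: [3.3, 0.6, -0.0]
finger_gap: 0.0322
t 13.55 tcp [0.4819 0.0465 0.0818] tool d cm [-0.35 -0.16  0.08] j [-7.000e-02  2.390e-01 -4.410e-01  8.870e-01  1.000e-03  2.181e+00] F [ 3.3   0.59 -0.  ] M [ 0.049 -0.67   0.137] gap 0.0322
```

```bash
python3 -m inch '[[0,0,0,0,0,1,2.5],[0,0,0,0,0,0,2.5]]' >/dev/null; python3 go.py .4785 .0448 .081 | head -1; python3 -m inch '[[0,0,0,0,0,1,2.5],[0,0,0,0,0,0,2.5]]'>/dev/null; python3 go.py .4785 .0448 .081 | head -1
```

```text
t 13.75 tcp [0.4819 0.0465 0.0818] tool d cm [-0.35 -0.15  0.08] j [-7.000e-02  2.390e-01 -4.410e-01  8.880e-01  1.000e-03  2.197e+00] F [ 5.86  1.56 -0.52] M [ 0.122 -1.044  0.365] gap 0.0326
t 13.95 tcp [0.4819 0.0465 0.0818] tool d cm [-0.35 -0.15  0.08] j [-7.000e-02  2.390e-01 -4.410e-01  8.880e-01  1.000e-03  2.213e+00] F [ 4.8   0.72 -0.19] M [ 0.224 -1.1    0.697] gap 0.0326
```

The torque climbs at 0.33 N m per degree (0.14, 0.37, 0.70), so the stop was met at j6 ≈ 2.18. I'll take a quick look, then back off so that j6 ≈ 0.61.

```bash
cat > snap.py <<'E'
from h import *
import sys
ims=[]
for n in("side","top"):
    p=vision.read_camera(n); c=proj(p,[.4785,.0448,.115]); x,y=c.round().astype(int)
    ims.append(cv2.resize(p["pixels"][y-30:y+30,x-20:x+20,::-1],(400,600),interpolation=cv2.INTER_CUBIC))
cv2.imwrite(f"pics/{sys.argv[1]}.png",np.hstack(ims))
E
python3 snap.py stop
```

```text
(no output)
```

View pics/stop.png

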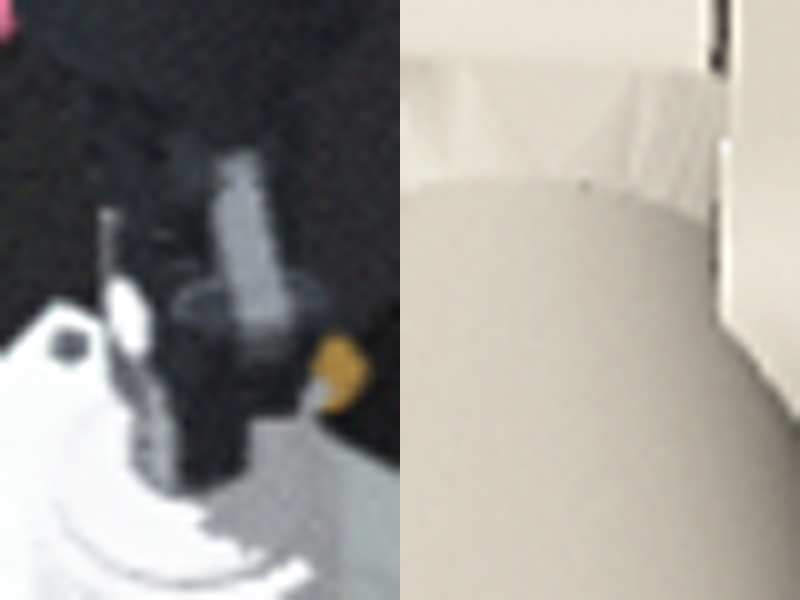

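```bash
python3 -m inch '[[0,0,0,0,0,-4,2.5],[0,0,-0.01,0,0,-6,2.5],[0,0,0,0,0,-6,2.5],[0,0,-0.01,0,0,-6,2.5],[0,0,0,0,0,-6,2.5]]' >/dev/null; python3 go.py .4785 .0448 .081; python3 -m inch '[[0,0,0,0,0,-6,2.5],[0,0,-0.01,0,0,-6,2.5],[0,0,0,0,0,-6,2.5],[0,0,-0.01,0,0,-6,2.5],[0,0,0,0,0,-6,2.5]]' >/dev/null; python3 go.py .4785 .0448 .081
```

```text
t 14.55 tcp [0.4813 0.0468 0.0819] tool d cm [-0.26 -0.23  0.09] j [-7.000e-02  2.390e-01 -4.410e-01  8.890e-01  1.000e-03  1.722e+00] F [4.44 1.1  0.77] M [ 0.492 -0.747 -0.047] gap 0.0324
axes [[0.2191, 0.9757, 0.0018], [0.9757, -0.2191, 0.0014], [0.0017, 0.0014, -1.0]]
t 15.05 tcp [0.4805 0.0468 0.082 ] tool d cm [-0.13 -0.25  0.1 ] j [-7.000e-02  2.390e-01 -4.410e-01  8.900e-01  1.000e-03  1.198e+00] F [2.52 2.7  2.96] M [ 0.339 -0.435 -0.076] gap 0.0326
axes [[-0.2982, 0.9545, 0.0004], [0.9545, 0.2982, 0.0012], [0.001, 0.0008, -1.0]]
```

```bash
python3 -m inch '[[0,0,0,0,0,-7,2.5],[0,0,0,0,0,-7,2.5],[0,0,0,0,0,-7,2.5],[0,0,0,0,0,-7,2.5],[0,0,0,0,0,-5.5,2.5]]' >/dev/null; python3 go.py .4785 .0448 .081;  python3 -m inch '[[0,0,0,0,0,0,2.5],[0,0,0,0,0,0,2.5]]' >/dev/null; python3 go.py .4785 .0448 .081; python3 snap.py fin
```

```text
t 15.55 tcp [0.4798 0.0463 0.0821] tool d cm [ 0.01 -0.2   0.11] j [-0.07   0.238 -0.442  0.892  0.     0.613] F [-0.01 -0.22  5.64] M [-0.029  0.024 -0.073] gap 0.0326
axes [[-0.7753, 0.6316, -0.0008], [0.6316, 0.7753, 0.0001], [0.0007, -0.0004, -1.0]]
t 15.75 tcp [0.4799 0.0463 0.0821] tool d cm [ 0.01 -0.21  0.11] j [-0.07   0.238 -0.442  0.891  0.     0.62 ] F [-0.46  0.26  5.46] M [0.126 0.044 0.022] gap 0.0328
axes [[-0.7709, 0.6369, -0.0007], [0.6369, 0.7709, 0.0001], [0.0006, -0.0004, -1.0]]
```

View pics/fin.png

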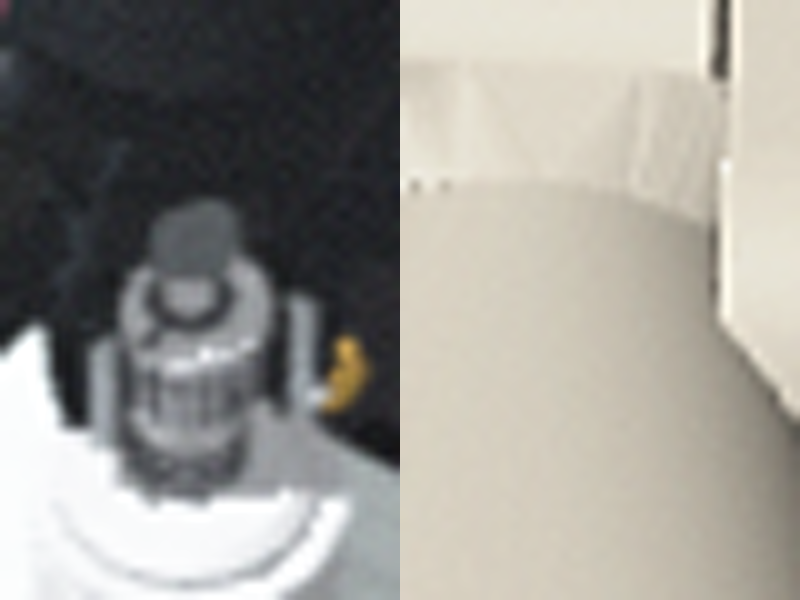

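```bash
python3 - <<'E'
from h import *
p=vision.read_camera("side"); x0,y0=proj(p,[.4785,.0448,.115]).round()-[20,30]
for c in((.4785,.0448),(.480,.046)):
  for m in((148,335),(152,328)):
    X=at_z(p,(x0+(m[0]+.5)/10-.5,y0+(m[1]+.5)/10-.5),.1145); d=X[:2]-c; print(c,m,X.round(4),np.degrees(np.arctan2(d[1],d[0])).round(1),np.hypot(*d).round(4))
# initial marks about second axis
z=.1148; a0,b0=proj(p,[.4785,.0448,.12]).round()-[60,45]
X=at_z(p,(a0+(415.5)*.15-.5,b0+335.5*.15-.5),z); 
for c in((.4785,.0448),(.480,.046)): d=X[:2]-c; print("init",np.degrees(np.arctan2(d[1],d[0])).round(1),np.hypot(*d).round(4))
# nut top ellipse projection for overlay
im=cv2.resize(p["pixels"][int(y0):int(y0)+60,int(x0):int(x0)+40,::-1],(400,600),interpolation=cv2.INTER_CUBIC)
for c,col in(((.4785,.0448),(0,0,255)),((.480,.0465),(0,255,0))):
  pts=[(proj(p,[c[0]+.017*np.cos(t),c[1]+.017*np.sin(t),.1145])-[x0,y0]+.5)*10 for t in np.linspace(0,6.28,60)]
  cv2.polylines(im,[np.int32(pts)],True,col,1)
  for a in(70,94,110): cv2.circle(im,tuple(np.int32((proj(p,[c[0]+.013*np.cos(np.radians(a)),c[1]+.013*np.sin(np.radians(a)),.1145])-[x0,y0]+.5)*10)),3,col,-1)
cv2.imwrite("pics/ov.png",im)
E
```

```text
(0.4785, 0.0448) (148, 335) [0.4818 0.058  0.1145] 75.8 0.0136
(0.4785, 0.0448) (152, 328) [0.4823 0.056  0.1145] 71.2 0.0119
(0.48, 0.046) (148, 335) [0.4818 0.058  0.1145] 81.3 0.0122
(0.48, 0.046) (152, 328) [0.4823 0.056  0.1145] 77.0 0.0103
init 155.5 0.0094
init 165.0 0.0104
```

View pics/ov.png

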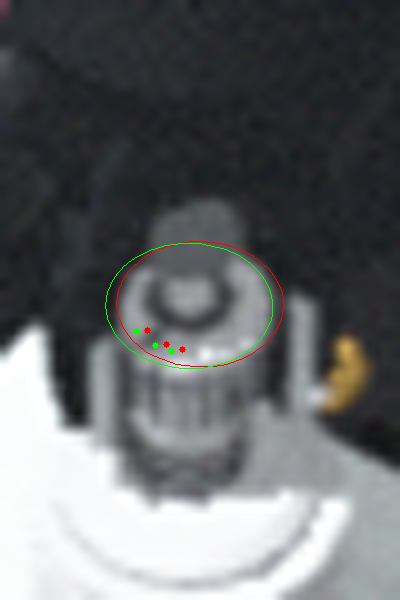

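The mark has reappeared at (148,335). Its angle disagrees with the expected 94° by more than I like, so I'll rectify the nut's top face in the first and present side images to compare.

```bash
cat > rect.py <<'E'
from h import *
import sys
p=vision.read_camera("side"); t=vision.read_camera("top")
cv2.imwrite("pics/side_full_%s.png"%sys.argv[1],p["pixels"][:,:,::-1])
def rect(p,img,z,c=(.4795,.0455),half=.025,n=380):
    g=np.linspace(-half,half,n); 
    A=np.array([proj(p,[c[0]-half,c[1]-half,z]),proj(p,[c[0]+half,c[1]-half,z]),proj(p,[c[0]+half,c[1]+half,z]),proj(p,[c[0]-half,c[1]+half,z])],np.float32)
    B=np.array([[0,n],[n,n],[n,0],[0,0]],np.float32) # x right, y up
    H=cv2.getPerspectiveTransform(A,B); r=cv2.warpPerspective(img,H,(n,n),flags=cv2.INTER_CUBIC)
    cv2.drawMarker(r,(n//2,n//2),(0,0,255)); cv2.circle(r,(n//2,n//2),int(.017/half*n/2),(0,255,0),1)
    return r
a=rect(p,cv2.imread("pics/side0.png"),.1148); b=rect(p,cv2.imread("pics/side_full_%s.png"%sys.argv[1]),.1145); c=rect(t,cv2.imread("pics/top0.png"),.1148)
cv2.imwrite("pics/rect_%s.png"%sys.argv[1],cv2.resize(np.vstack([np.hstack([a,b]),np.hstack([c,c*0])]),(600,600)))
E
python3 rect.py a
```

```text
(no output)
```

View pics/rect_a.png

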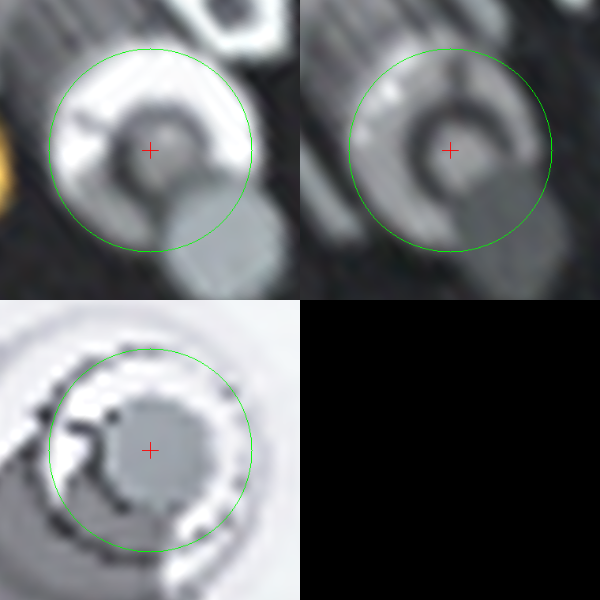

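The rectified mark went from about 158° to about 86–91°. The plate yaw is about 2.7°, so a nut a quarter turn off the stop should show about 93°. That agrees within the view's error, and the stop torque gives 89.4°. One small trim, then the last checks.

```bash
python3 -m inch '[[0,0,0,0,0,-0.6,2.5],[0,0,0,0,0,0,2.5],[0,0,0,0,0,0,2.5],[0,0,0,0,0,0,2.5]]' >/dev/null; python3 go.py .4785 .0448 .081
python3 - <<'E'
from h import *
p=vision.read_camera("side")
X,u,v=cloud(p); k=(np.hypot(X[:,0]-.4795,X[:,1]-.0455)<.013)&(X[:,2]>.122)&(X[:,2]<.14); print("plunger z max/med",k.sum(),np.percentile(X[k,2],[50,80,95]))
for l,h in(("wash_bottle",(.494,.264)),("beaker",(.494,-.15)),("vial_rack",(.671,.065))):
    print(l,[at_z(p,d["location"],0).round(3) for d in tip_of(p,l)][:1],h)
cv2.imwrite("pics/last.png",p["pixels"][:,:,::-1])
E
```

```text
t 16.4 tcp [0.4798 0.0463 0.0821] tool d cm [ 0.01 -0.2   0.11] j [-0.07   0.238 -0.442  0.891  0.     0.61 ] F [-0.58  0.03  6.1 ] M [0.076 0.114 0.001] gap 0.0325
axes [[-0.7774, 0.629, -0.0008], [0.629, 0.7774, 0.0001], [0.0007, -0.0004, -1.0]]
plunger z max/med 64 [0.1358543  0.13699441 0.13789222]
wash_bottle [array([0.495, 0.27 , 0.   ])] (0.494, 0.264)
beaker [array([ 0.495, -0.132,  0.   ])] (0.494, -0.15)
vial_rack [array([0.674, 0.069, 0.   ])] (0.671, 0.065)
```

View pics/last.png

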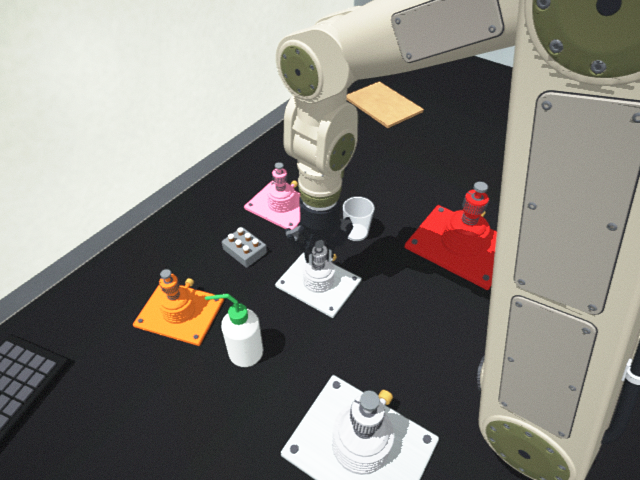

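The picture shows everything standing at its first pixels: beaker (358,218), bottle (242,335), rack (244,245). The plunger is up (0.136), and the gripper is on the nut at (319,260). Handing in.

```bash
python3 -c "
from workcell import workorder; print(workorder.hand_in())"
```

```text
the job is handed in; nothing more can be done
None
```

The job is done and handed in, on the small white inlet. The clock was at about 16.5 s, inside the 58 s limit.

- **Plunger:** I pressed it to its stop (12–17 N at z = 0.128) and held it there for about 1.1 s. It came back up to 0.136 m and was still there at the last check.
- **Nut:** I gripped it at 50 N and turned it about 153.5° clockwise. The torque then rose sharply from about 0.05 to 0.70 N m, which I took as the stop. I backed it off 90° from where the stop was first met, measured on the last joint (2.18 to 0.61 rad). The gripper still holds the nut: gap 32.5 mm, almost no turning moment, and a steady vertical force of about 6 N on the tool.
- **Mark check:** The nut's dark line now reads about 86–91° in the rectified side view, taken just before a last 0.6° trim. I expected about 93° from the plate's yaw and 94° from the turns made. The gap is a few degrees, within what I can read from that view, so I relied on the stop torque.
- **Bystanders:** The bottle, beaker and rack show at the same pixels as at the start. The network's beaker position was 18 mm off, but the arm partly hid the beaker and the picture shows no movement.

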